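# Lock the sample cell into the photometer and hold it for the reading

### The job

Lift the red dust plug out of the photometer's well and set it down in the steel tray. Then take the sample-cell carrier by its blue grip bar, lower it into the well with its two lugs through the two slots, push it down against the spring, twist it a quarter turn clockwise (seen from above) against the return spring, and finish while still gripping it and holding it pushed down and turned, as a reading is only taken while it is held. Leave the dropper bottles and the petri dish where they stand.

Things in the scene. Friction and masses are not known exactly. Their poses are not given: they have to be found in the camera images.
- photometer: Fixed white instrument, 160 (x) x 130 (y) x 83 mm high, place and yaw vary; origin under its centre. In its top, centred, a vertical well, open down to the bench, in a steel bayonet ring (top 85 mm above the bench, 5 mm thick). The ring's hole is 36 mm across with two slots 14 mm wide reaching 26 mm from the axis, along own +x and -x; red marks on the top lie on the slot line.
- well_mouth (a point): Centre of the well's hole, level with the top of the steel ring (85 mm above the bench); axes as the photometer's.
- well_press (a joint): Push-down of the yellow sprung rotor in the well, m: 0 at rest, stop at 0.010. Spring 4 N at 0, 10 N at 0.008. At rest its floor, where the carrier's lugs land, is 10 mm below the ring's top (carrier foot then 45 mm above the bench). The lugs clear the ring and can turn from about 0.002 on; push to about 0.007 before twisting and keep it there.
- well_turn (a joint): Turn of the rotor, rad, clockwise seen from above: 0 at rest (in line with the slots), stop at 1.75. A return spring pulls it back: 0.04 N m at 0, 0.17 N m at a quarter turn. The lugs sit between its dogs with about 0.1 rad of play either way, so it reads about 0.1 less than the carrier's twist.
- carrier: Loose, 120 g, 92 mm tall, upright in the rack, any yaw; origin at its foot's centre. Amber vial 26 mm across (foot 16) at 0-30 mm; black collar 32 across at 30-54; two steel lugs at 30-36, 10 wide, reaching 24 mm from the axis along own +x and -x; disc 40 across at 54-58; blue grip bar 44 mm along x, 12 along y, at 58-92: grip it across y. Same after a half turn.
- carrier_grip (a point): Grip point in the blue bar, on the axis, 82 mm above the carrier's foot.
- dust_plug: Loose red plug, 60 g, in the well at the start; origin at the centre of its underside. Spigot 32 mm across, 0 to 10 mm; disc 56 mm across, 10 to 14 mm, resting on the steel ring; round knob 22 mm across, 14 to 42 mm.
- plug_grip (a point): Grip point in the plug's knob, on its axis, 35 mm above its underside.
- rack: Fixed white block, 80 x 80 x 40 mm high, origin under its centre, with one upright hole 30 mm across and 36 mm deep in the middle; the carrier hangs in it by its lugs, its foot 10 mm above the bench. Place and yaw vary.
- tray: Fixed open steel tray, 160 (x) x 130 (y) x 18 mm high, walls 4 mm, floor about 4 mm thick; origin under its centre. Place and yaw vary.
- green_dropper: Loose dropper bottle with green cap, 30 mm across, 74 mm tall; origin under its centre; leave alone.
- red_dropper: Loose dropper bottle with red cap, 30 mm across, 74 mm tall; origin under its centre; leave alone.
- petri_dish: Loose clear petri dish, 90 mm across, 16 mm tall; origin under its centre; leave alone.
Mind the look-alikes: they are no part of the job. Of the things that look like the tray, the largest one is meant.

How it is judged (in metres and radians):
On the way, in this order (a step that is already met when the one before it is completed fails the run):
1. the dust plug is set down in the tray and let go (x of dust_plug in the frame of tray between -0.075 and 0.075 m and y of dust_plug in the frame of tray between -0.06 and 0.06 m and height (world z) of dust_plug below 0.04 m and linear speed of dust_plug below 0.05 m/s and contact force between the fingers and dust_plug below 0.1 N), for 0.2 s.
2. the carrier is in the well, its lugs through the slots, pushed down against the spring (horizontal distance between carrier and well_mouth below 0.005 m and angle between carrier's own z axis and vertical below 0.15 rad and height (world z) of carrier below 0.048 m and value of joint well_press above 0.002 m), for 0.1 s.
At the end, for the whole second after the job is handed in: Carrier in the well (axis within 5 mm, tilt under 0.15 rad, foot under 48 mm high), rotor pushed down over 3 mm and turned over 1.25 rad, fingers still gripping the carrier (over 3 N); dust plug in the tray (within 75 x 60 mm of its centre, under 40 mm high), at rest, let go (all of step 1 and horizontal distance between carrier and well_mouth below 0.005 m and angle between carrier's own z axis and vertical below 0.15 rad and height (world z) of carrier below 0.048 m and value of joint well_press above 0.003 m and value of joint well_turn above 1.25 rad and contact force between the fingers and carrier above 3 N); the arm keeps its last pose, push and grip.
It fails at once if the green dropper is disturbed (moved over 25 mm) (distance of green_dropper from where it was at the start of the episode above 0.025 m).
It fails at once if the red dropper is disturbed (moved over 25 mm) (distance of red_dropper from where it was at the start of the episode above 0.025 m).
It fails at once if the petri dish is disturbed (moved over 25 mm) (distance of petri_dish from where it was at the start of the episode above 0.025 m).
It also fails if it takes over 72 s, if anything falls off the work surface, if the arm or the gripper's body presses on something with over 40 N, if the wrist force passes 120 N, or if a joint passes its speed limit or range.

### The arm

A 7-joint arm with a two-finger parallel gripper is mounted at the origin on the work surface. World frame = base frame: x ahead of the robot, y to its left, z up, the work surface at z = 0. Lengths are in mm, angles in rad, forces in N, time in s.
With the tool pointing down it reaches from about 400 to 875 mm from the base axis. Payload 4.4 kg.
Tool frame: the origin (TCP) lies midway between the tips of the shut fingers; the grasp point (between the pads) lies 19 mm behind it; z points along the fingers, y is the line along which they close (so a half turn about z gives the same grasp; the last joint's range is limited). The gripper opens to 85 mm and grips with 20 to 120 N. Pads are 22 mm wide; open, the fingers measure 114 mm over their backs; the gripper's body (76 mm by 85 mm) begins 54 mm behind the grasp point. The pads swing forward as they close: fully open they stand 13 mm farther back than shut.
Start: joints at [-1.306, 0.628, 0.038, 1.517, -0.027, 0.996, -0.02], TCP at [211.096, 614.781, 231.313] pointing down, gripper open.
Joint ranges: [-3.06, 3.06], [-0.37, 2.12], [-1.25, 1.32], [0.18, 2.47], [-1.1, 4.24], [0.23, 1.98], [-2.94, 2.94]. Speed limits (rad/s): [2.57, 2.57, 3.14, 3.14, 3.14, 3.14, 3.14].

### API

Orientations are given as [roll, pitch, yaw] about the fixed x, y, z axes, in that order (R = Rz(yaw) Ry(pitch) Rx(roll)).
In Python, from cell import monitor, cams, ctrl gives the robot as it stands.
- The arm moves only by the tool drive_tool, never from a script. Its argument "motion" is a list of rows, each an object with "fingers": the opening, from 0 (shut) to 1 (fully open); "linear": the shift along the tool's x, y, z in m, a list of three; "twist": the turn about the tool's z in rad. In form: [{"fingers": fingers, "linear": [x, y, z], "twist": twist}, ...]. A call has 1 to 5 rows; each row shifts and turns the commanded pose from where the row before left it, along the tool's axes as they then stand; what a row does not reach is not made up. A row lasts 1/12 s, in which the tool goes at most 41.7 mm and 7.16 degrees, less where a joint would pass 70% of its speed; a pose out of reach is approached as far as the arm can. A call with a gripper value outside its range is refused whole. The fingers move at their own pace and stop on an object; the grip force is fixed at half the most. Time passes only in rows, so rows that do not move let the fingers close. It gives the time, the measured TCP pose, the force, the opening and the grip force at its end, in the units of the state.
- monitor.read_state(): the state, without advancing time (a new reading comes with each control period).
- cams.get_image(name): name is "scene" or "top"; returns a dict with "color" (420x560x3 uint8, blue, green, red), "K" (3x3 intrinsics, pixels), "k1" (the pictures are not rectified: a ray, as slopes to the right and down, at radius r is drawn at 1 + k1 r^2 times it, then the intrinsics apply), "R" (3x3) and "t" (3): a world point X has camera coordinates R X + t. Camera axes: x right, y down, z forward; pixel columns grow to the right and rows downward; lengths in mm; the calibration is good to about 2 mm. A picture is of the moment at which its call begins. There is no depth.
- ctrl.finish_job(): hands the job in; it is judged then, once.
The state is a dict: "clock": time; "qpos": joint angles; "qd": joint speeds; "tau": joint torques, N m; "eef_pos": TCP position; "tool_rot": TCP orientation; "force": force on the tool from outside, world axes, zero at the start; "torque": the same for the moment, N m; "width": finger opening in mm; "gripper_force": force on a finger pad.
Only numpy, scipy, OpenCV 4.12 (cv2) and the standard library are available. Lean on these libraries where they do the work, as an engineer would, in place of code of your own. Each camera call takes 0.05 s, during which the arm holds its last target. There are 200 camera calls.

## Working session

There is one attempt and no reset: what is moved stays moved. The work goes in short steps, Python scripts to look and compute and a tool call to move; the robot and the scene stay as the last step left them, time stands still between calls to the robot, and variables do not carry over. Pictures are saved under pics/ and viewed, at most 10 in all, crops included, and the job is handed in when it is done.

Besides the shell and the picture viewer there is one more tool, called after "Call:" as a command line: name --argument value ..., lists and objects as JSON in quotes. drive_tool: Moves the arm, as the interface text tells. Its arguments: {"type":"object","properties":{"motion":{"type":"array"}},"required":["motion"]}

```bash
mkdir -p pics; ls
python3 - <<'E'
from cell import monitor, cams, ctrl
import cv2
print(monitor.read_state())
for n in ["scene","top"]:
    d=cams.get_image(n); cv2.imwrite(f"pics/{n}0.png",d["color"]); print(n,d["K"],d["k1"],d["R"],d["t"])
E
```

```text
pics
{'clock': 0.0, 'qpos': array([-1.30581305,  0.62934819,  0.03842498,  1.51836293, -0.02699189,
        0.99627654, -0.01998741]), 'qd': array([ 0.00235936, -0.00094447,  0.00130356,  0.00022643, -0.00131375,
       -0.00044013, -0.00089998]), 'tau': array([-1.00343288e-03, -5.63407016e+01,  1.22609541e+00, -1.93450946e+01,
        1.10491653e-02,  1.05645246e-02, -1.02550979e-05]), 'eef_pos': array([210.87494468, 614.19232695, 230.38904937]), 'tool_rot': array([-3.13971528e+00,  2.14786311e-05,  2.81084025e+00]), 'force': array([-0.95952367,  0.64814378,  0.24438735]), 'torque': array([0.0069819 , 0.06471109, 0.03808662]), 'gripper_force': 0.0, 'width': 85.02194702659571}
scene [[383.89582113   0.         285.52255046]
 [  0.         383.89582113 211.27256644]
 [  0.           0.           1.        ]] -0.10475997425575659 [[-0.7797124   0.62599371 -0.01343334]
 [ 0.40826677  0.49202017 -0.76891768]
 [-0.47472816 -0.60501903 -0.63920665]] [ 394.33617435 -184.24861238 1233.75415443]
top [[518.23884978   0.         277.24491245]
 [  0.         518.23884978 202.54611894]
 [  0.           0.           1.        ]] -0.06570761397577878 [[-0.01919176 -0.99961626  0.01997502]
 [-0.99897956  0.01835492 -0.04126654]
 [ 0.04088406 -0.02074661 -0.99894848]] [  70.49070632  532.02367467 1165.50246792]
```

View pics/scene0.png

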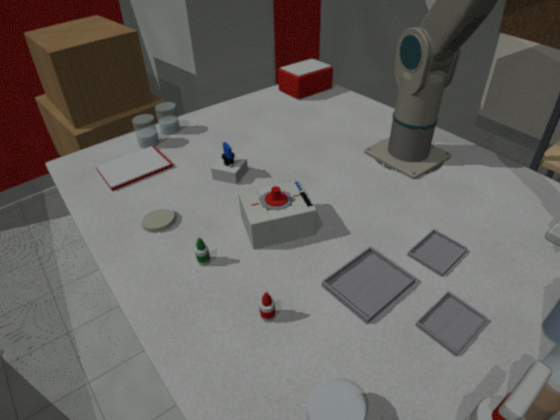

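View pics/top0.png

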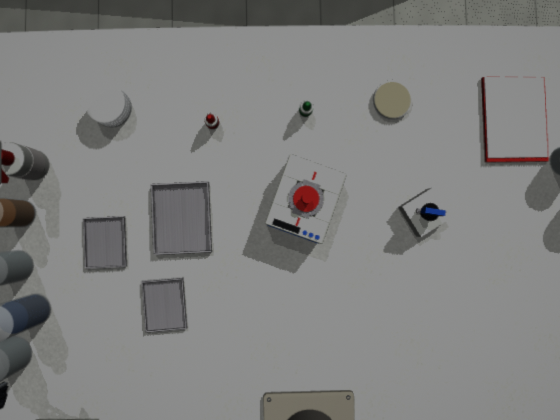

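Scene view: photometer with red plug (275,197), carrier with blue bar in the rack (228,155), large tray (370,283), two smaller trays (438,252) and (452,322).
Top view: red plug (306,200), red marks (314,176) and (298,222), blue bar (434,212) and large tray (182,218).
Look-alikes:
- Plug: red dropper cap (211,119), red-edged book (515,160). I choose the knob on the ring at (306,200).
- Tray: (105,243) and (164,305) are smaller. I choose (182,218).
- Carrier: blue buttons (311,235) on the photometer. I choose (434,212).

```bash
cat > h.py <<'E'
import numpy as np, cv2
from cell import monitor, cams
def ray(d,px):
    p=cv2.undistortPoints(np.array(px,float).reshape(-1,1,2),d["K"],np.array([d["k1"],0,0,0,0.]))[:,0]
    R,t=np.array(d["R"]),np.array(d["t"])
    return -R.T@t, np.c_[p,np.ones(len(p))]@R
def onplane(d,px,z):
    o,v=ray(d,px); return o+v*((z-o[2])/v[:,2])[:,None]
def tri(d1,p1,d2,p2):
    (a,u),(b,v)=ray(d1,[p1]),ray(d2,[p2]); u=u[0];v=v[0]
    s=np.linalg.lstsq(np.c_[u,-v],b-a,rcond=None)[0]
    P,Q=a+s[0]*u,b+s[1]*v; return (P+Q)/2,np.linalg.norm(P-Q)
def mask(d,col):
    h=cv2.cvtColor(d["color"],cv2.COLOR_BGR2HSV)
    if col=="red": return cv2.inRange(h,(0,140,60),(8,255,255))|cv2.inRange(h,(172,140,60),(180,255,255))
    if col=="blue": return cv2.inRange(h,(105,140,60),(130,255,255))
def blobs(m,box,amin=4):
    x0,y0,x1,y1=box; w=np.zeros_like(m); w[y0:y1,x0:x1]=m[y0:y1,x0:x1]
    n,l,s,c=cv2.connectedComponentsWithStats(w)
    return [(c[i].round(1),s[i].tolist(),l==i) for i in range(1,n) if s[i][4]>=amin]
E
python3 - <<'E'
from h import *
T=cams.get_image("top");S=cams.get_image("scene")
for n,d,bs in (("top",T,[("red",(260,150,360,250)),("blue",(395,180,460,250))]),("scene",S,[("red",(240,175,320,215)),("blue",(210,135,245,170))])):
    for c,b in bs:
        for q in blobs(mask(d,c),b): print(n,c,q[0],q[1],cv2.minAreaRect(np.argwhere(q[2])[:,::-1].astype(np.float32)))
g=cv2.cvtColor(T["color"],cv2.COLOR_BGR2GRAY)
# tray: dark region
m=cv2.inRange(g,0,125)
for q in blobs(m,(60,170,225,340),300):
    r=cv2.minAreaRect(np.argwhere(q[2])[:,::-1].astype(np.float32)); P=onplane(T,cv2.boxPoints(r),18); 
    print("tray",r,P.round().tolist(),np.linalg.norm(np.diff(P,axis=0),axis=1).round(),P.mean(0).round())
a=cv2.resize(T["color"][145:255,255:355],None,fx=4,fy=4,interpolation=cv2.INTER_CUBIC)
b=cv2.resize(T["color"][170:250,390:465],None,fx=5,fy=5,interpolation=cv2.INTER_CUBIC)
o=np.zeros((440,775,3),np.uint8);o[:,:400]=a;o[:400,400:775]=b;cv2.imwrite("pics/c1.png",o)
E
```

```text
top red [313.8 174.9] [313, 172, 3, 7, 10] ((313.70001220703125, 174.89999389648438), (1.2649110555648804, 6.324554920196533), 18.43494987487793)
top red [305.7 198.3] [293, 186, 26, 26, 521] ((305.5, 198.5), (25.0, 25.0), 90.0)
top red [297.1 221.7] [296, 218, 3, 8, 12] ((297.1500244140625, 221.55001831054688), (1.2649110555648804, 7.273237705230713), 18.43494987487793)
top blue [434.5 211.1] [425, 207, 20, 9, 108] ((434.662109375, 211.02700805664062), (19.39908218383789, 5.425166606903076), 9.462322235107422)
scene red [275.6 197.2] [265, 187, 22, 19, 289] ((275.5000305175781, 198.0), (19.091880798339844, 19.091880798339844), 45.0)
scene blue [227.2 150.7] [223, 143, 9, 16, 87] ((227.20590209960938, 150.32354736328125), (15.764815330505371, 6.063390731811523), 75.96376037597656)
tray ((179.617919921875, 220.78521728515625), (78.05514526367188, 63.884422302246094), 87.33700561523438) [[582.0, 356.0, 18.0], [586.0, 212.0, 18.0], [410.0, 206.0, 18.0], [406.0, 350.0, 18.0]] [144. 175. 143.] [496. 281.  18.]
tray ((104.30577087402344, 244.1731414794922), (56.135494232177734, 44.77513122558594), 88.09085083007812) [[509.0, 504.0, 18.0], [510.0, 402.0, 18.0], [384.0, 399.0, 18.0], [383.0, 501.0, 18.0]] [102. 126. 101.] [446. 452.  18.]
tray ((163.01548767089844, 306.1961669921875), (56.272274017333984, 45.647438049316406), 85.48600769042969) [[365.0, 376.0, 18.0], [371.0, 274.0, 18.0], [246.0, 266.0, 18.0], [239.0, 368.0, 18.0]] [103. 126. 102.] [305. 321.  18.]
```

View pics/c1.png

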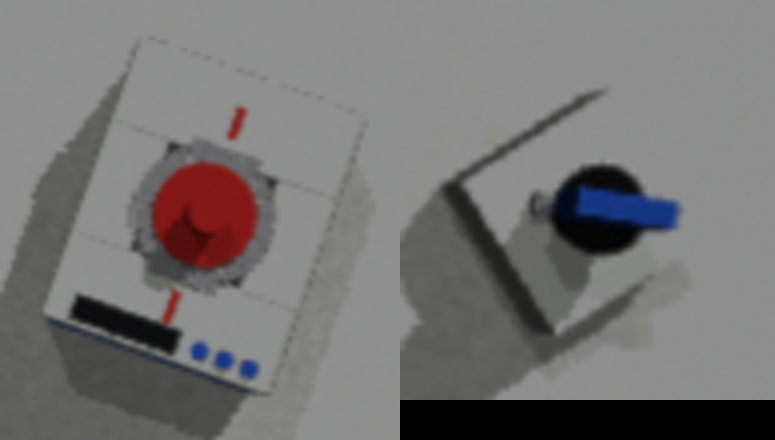

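The crop shows the red plug seated on the ring at (306,199), with the slot marks above and below it, and the blue bar over the black disc at (434,211) with one steel lug at (418,211). Both choices are confirmed.

Run:
```python
from h import *
T=cams.get_image("top");S=cams.get_image("scene")
M=onplane(T,[(313.8,174.9),(297.1,221.7)],83); print("marks",M.round(1),M.mean(0).round(1),np.arctan2(*(M[0]-M[1])[1::-1]), np.linalg.norm(M[0]-M[1]))
for d,n,b in((T,"top",(285,180,325,215)),(S,"scene",(255,180,300,210))):
    q=max(blobs(mask(d,"red"),b),key=lambda q:q[1][4]); c=cv2.findContours(q[2].astype(np.uint8),0,1)[0][0]
    if n=="top":
        ctr,r=cv2.minEnclosingCircle(c); print("disc",onplane(T,[ctr],89).round(1),2*r*1070/518)
# photometer ring in scene: marks triang
for q in blobs(mask(S,"red"),(240,185,325,215),2): print("scene red",q[0],q[1])
# bar
q=max(blobs(mask(T,"blue"),(415,195,460,230)),key=lambda q:q[1][4])
pt=np.argwhere(q[2])[:,::-1].astype(np.float32); B=onplane(T,pt,102)[:,:2].astype(np.float32)
r=cv2.minAreaRect(B);print("bar",r,B.mean(0)); print(cv2.boxPoints(r).round(1).tolist())
V=T["color"]; h=cv2.cvtColor(V,cv2.COLOR_BGR2HSV)[:,:,2]
for y in range(205,219): print(y,*[h[y,x] if q[2][y,x] else 0 for x in range(423,448)])
print("lug",onplane(T,[(418,211)],46).round(1))
# disc black
k=(cv2.cvtColor(V,cv2.COLOR_BGR2GRAY)<35).astype(np.uint8)
kk=max(blobs(k|q[2].astype(np.uint8),(415,195,450,230)),key=lambda q:q[1][4]);print(kk[1])
kk=max(blobs(k,(415,195,450,230)),key=lambda q:q[1][4]);print(kk[1]); print("disc",onplane(T,[(kk[1][0]+kk[1][2]/2-.5,kk[1][1]+kk[1][3]/2-.5)],68).round(1))
c=cv2.findContours(kk[2].astype(np.uint8),0,1)[0][0];ctr,rr=cv2.minEnclosingCircle(c);print("disc",onplane(T,[ctr],68).round(1),2*rr*1090/518)
qs=max(blobs(mask(S,"blue"),(210,135,245,170)),key=lambda q:q[1][4]);print("tri bar",tri(T,q[0],S,qs[0]))
print("dish/bottles", onplane(T,[(306,105),(211,121)],70).round())
```

```text
marks [[588.  -17.3  83. ]
 [488.7  20.5  83. ]] [538.3   1.6  83. ] -0.36402818964866573 106.19244336580078
disc [[537.8   1.9  89. ]] 53.182408616349505
scene red [275.6 197.2] [265, 187, 22, 19, 285]
bar ((505.422607421875, -270.37615966796875), (41.69507598876953, 11.507376670837402), 79.56454467773438) [ 505.32535 -270.1399 ]
[[496.0, -289.79998779296875], [507.29998779296875, -291.8999938964844], [514.9000244140625, -250.89999389648438], [503.5, -248.8000030517578]]
205 0 0 0 0 0 0 0 0 0 0 0 0 0 0 0 0 0 0 0 0 0 0 0 0 0
206 0 0 0 0 0 0 0 0 0 0 0 0 0 0 0 0 0 0 0 0 0 0 0 0 0
207 0 0 0 85 63 0 0 0 0 0 0 0 0 0 0 0 0 0 0 0 0 0 0 0 0
208 0 0 0 120 123 121 121 116 96 88 67 0 0 0 0 0 0 0 0 0 0 0 0 0 0
209 0 0 0 123 128 129 129 128 126 125 123 123 123 121 115 109 0 0 0 0 0 0 0 0 0
210 0 0 67 123 127 127 127 128 129 128 128 129 129 129 128 127 130 130 131 130 133 0 0 0 0
211 0 0 83 124 128 128 127 128 128 128 128 128 128 129 128 128 129 130 130 129 130 130 0 0 0
212 0 0 84 117 121 121 120 122 124 127 127 127 127 127 128 128 128 129 128 128 129 129 0 0 0
213 0 0 0 0 0 0 0 78 95 118 121 120 120 122 125 126 128 128 127 127 129 129 0 0 0
214 0 0 0 0 0 0 0 0 0 0 0 0 0 76 96 118 119 120 120 121 124 129 0 0 0
215 0 0 0 0 0 0 0 0 0 0 0 0 0 0 0 0 0 0 0 86 108 0 0 0 0
216 0 0 0 0 0 0 0 0 0 0 0 0 0 0 0 0 0 0 0 0 0 0 0 0 0
217 0 0 0 0 0 0 0 0 0 0 0 0 0 0 0 0 0 0 0 0 0 0 0 0 0
218 0 0 0 0 0 0 0 0 0 0 0 0 0 0 0 0 0 0 0 0 0 0 0 0 0
lug [[ 507.3 -251.1   46. ]]
[420, 204, 25, 17, 276]
[420, 204, 19, 17, 175]
disc [[ 504.2 -268.9   68. ]]
disc [[ 503.8 -269.3   68. ]] 38.87330106786779
tri bar (array([ 503.68403726, -275.64900384,   80.07929674]), np.float64(4.963076133302858))
dish/bottles [[742.  -5.  70.]
 [710. 202.  70.]]
```

Call:
drive_tool --motion '[{"fingers": 0.7, "linear": [-0.025, -0.024, 0], "twist": 0}, {"fingers": 0.7, "linear": [-0.025, -0.024, 0], "twist": 0}, {"fingers": 0.7, "linear": [-0.025, -0.024, 0], "twist": 0}, {"fingers": 0.7, "linear": [-0.025, -0.024, 0], "twist": 0}, {"fingers": 0.7, "linear": [-0.025, -0.024, 0], "twist": 0}]'

```text
clock: 0.72
eef_pos: [290.9, 459.1, 231.3]
tool_rot: [3.141, 0.0, 2.811]
force: [0.5, 0.7, 0.1]
width: 59.6
gripper_force: 0.0
```

Call:
drive_tool --motion '[{"fingers": 0.7, "linear": [-0.0255, -0.0235, 0], "twist": 0}, {"fingers": 0.7, "linear": [-0.0255, -0.0235, 0], "twist": 0}, {"fingers": 0.7, "linear": [-0.0255, -0.0235, 0], "twist": 0}, {"fingers": 0.7, "linear": [-0.0255, -0.0235, 0], "twist": 0}, {"fingers": 0.7, "linear": [-0.0255, -0.0235, 0], "twist": 0}]'

```text
clock: 1.13
eef_pos: [373.4, 306.6, 231.5]
tool_rot: [3.141, 0.0, 2.811]
force: [1.5, -0.2, 0.3]
width: 59.3
gripper_force: 0.0
```

Call:
drive_tool --motion '[{"fingers": 0.7, "linear": [-0.0255, -0.0235, 0], "twist": 0}, {"fingers": 0.7, "linear": [-0.0255, -0.0235, 0], "twist": 0}, {"fingers": 0.7, "linear": [-0.0255, -0.0235, 0], "twist": 0}, {"fingers": 0.7, "linear": [-0.0255, -0.0235, 0], "twist": 0}, {"fingers": 0.7, "linear": [-0.0255, -0.0235, 0], "twist": 0}]'

```text
clock: 1.55
eef_pos: [455.8, 154.0, 231.5]
tool_rot: [3.141, 0.0, 2.811]
force: [0.0, -0.1, 0.3]
width: 59.9
gripper_force: 0.0
```

Call:
drive_tool --motion '[{"fingers": 0.7, "linear": [-0.0255, -0.0235, 0], "twist": 0}, {"fingers": 0.7, "linear": [-0.0255, -0.0235, 0], "twist": 0}, {"fingers": 0.7, "linear": [-0.0255, -0.0235, 0], "twist": 0}, {"fingers": 0.7, "linear": [-0.0255, -0.0235, 0], "twist": 0}, {"fingers": 0.7, "linear": [-0.0255, -0.0235, 0], "twist": 0}]'

```text
clock: 1.97
eef_pos: [538.2, 1.4, 231.4]
tool_rot: [3.141, 0.0, 2.811]
force: [0.3, 0.8, -0.2]
width: 60.0
gripper_force: 0.0
```

```bash
python3 -c "
from cell import monitor
s=monitor.read_state();print(s['qpos'].round(2),s['eef_pos'].round(1))"
```

```text
[-0.12  0.47  0.1   1.83 -0.06  0.84  1.24] [538.2   1.4 231.4]
```

Call:
drive_tool --motion '[{"fingers": 0.7, "linear": [0, 0, 0.028], "twist": 0}, {"fingers": 0.7, "linear": [0, 0, 0.028], "twist": 0}, {"fingers": 0.7, "linear": [0, 0, 0.028], "twist": 0}, {"fingers": 0.7, "linear": [0, 0, 0.028], "twist": 0}, {"fingers": 0.7, "linear": [0, 0, 0.015], "twist": 0}]'

```text
clock: 2.38
eef_pos: [536.0, 3.0, 101.6]
tool_rot: [-3.14, -0.004, 2.811]
force: [-0.8, -0.6, -0.4]
width: 59.8
gripper_force: 0.0
```

Call:
drive_tool --motion '[{"fingers": 0.4, "linear": [0, 0, 0.01], "twist": 0}, {"fingers": 0, "linear": [0, 0, 0], "twist": 0}, {"fingers": 0, "linear": [0, 0, 0], "twist": 0}, {"fingers": 0, "linear": [0, 0, 0], "twist": 0}, {"fingers": 0, "linear": [0, 0, 0], "twist": 0}]'

```text
clock: 2.8
eef_pos: [538.6, 3.1, 95.5]
tool_rot: [3.141, 0.002, 2.811]
force: [-0.1, 0.5, -0.1]
width: 19.9
gripper_force: 58.6
```

Call:
drive_tool --motion '[{"fingers": 0, "linear": [0, 0, 0], "twist": 0}, {"fingers": 0, "linear": [0, 0, 0], "twist": 0}]'

```text
clock: 2.97
eef_pos: [538.1, 3.1, 95.1]
tool_rot: [3.141, 0.001, 2.811]
force: [0.5, -0.4, 0.2]
width: 20.1
gripper_force: 58.6
```

Call:
drive_tool --motion '[{"fingers": 0, "linear": [0, 0, -0.008], "twist": 0}, {"fingers": 0, "linear": [0, 0, -0.01], "twist": 0}, {"fingers": 0, "linear": [0, 0, -0.02], "twist": 0}, {"fingers": 0, "linear": [0, 0, -0.025], "twist": 0}, {"fingers": 0, "linear": [0, 0, -0.025], "twist": 0}]'

```text
clock: 3.38
eef_pos: [537.4, 3.0, 184.0]
tool_rot: [-3.142, -0.0, 2.811]
force: [0.4, 0.8, -1.2]
width: 20.2
gripper_force: 58.7
```

Call:
drive_tool --motion '[{"fingers": 0, "linear": [0.016, 0.031, 0], "twist": 0}, {"fingers": 0, "linear": [0.016, 0.031, 0], "twist": 0}, {"fingers": 0, "linear": [0.016, 0.031, 0], "twist": 0}, {"fingers": 0, "linear": [0.016, 0.031, 0], "twist": 0}, {"fingers": 0, "linear": [0.016, 0.031, 0], "twist": 0}]'

```text
clock: 3.8
eef_pos: [512.1, 177.3, 183.7]
tool_rot: [3.14, 0.001, 2.81]
force: [0.5, 0.1, -0.2]
width: 20.0
gripper_force: 58.7
```

Call:
drive_tool --motion '[{"fingers": 0, "linear": [0.016, 0.031, 0], "twist": 0}, {"fingers": 0, "linear": [0.016, 0.031, 0], "twist": 0}, {"fingers": 0, "linear": [0.017, 0.031, 0], "twist": 0}, {"fingers": 0, "linear": [0, 0, 0.02], "twist": 0}, {"fingers": 0, "linear": [0, 0, 0], "twist": 0}]'

```text
clock: 4.22
eef_pos: [493.7, 282.4, 161.1]
tool_rot: [-3.141, -0.003, 2.817]
force: [-1.5, -1.8, -1.3]
width: 20.0
gripper_force: 58.9
```

Run:
```python
from h import *
T=cams.get_image("top");cv2.imwrite("pics/t2.png",cv2.resize(T["color"][130:340,80:400],None,fx=2.4,fy=2.4,interpolation=cv2.INTER_CUBIC))
s=monitor.read_state();print(s['eef_pos'],s['width'],s['gripper_force'])
```

```text
[494.70512419 280.03840338 162.02107161] 20.022591743478213 58.86075139045715
```

View pics/t2.png

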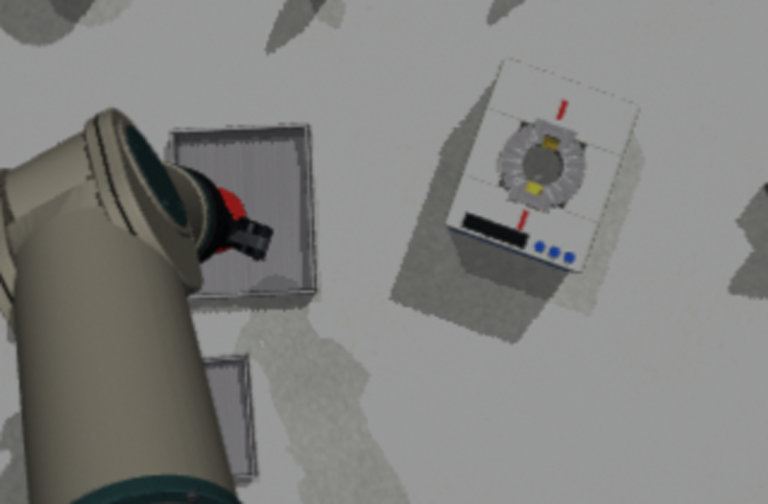

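The plug is in the fingers at crop (230,205), above the tray. The well is now open, ring centre at crop (543,165), with the yellow rotor showing in both slots at (550,143) and (535,188).

Call:
drive_tool --motion '[{"fingers": 0, "linear": [0, 0, 0.028], "twist": 0}, {"fingers": 0, "linear": [0, 0, 0.028], "twist": 0}, {"fingers": 0, "linear": [0, 0, 0.028], "twist": 0}, {"fingers": 0, "linear": [0, 0, 0.028], "twist": 0}, {"fingers": 0, "linear": [0, 0, 0.014], "twist": 0}]'

```text
clock: 4.68
eef_pos: [496.0, 277.3, 34.9]
tool_rot: [-3.139, -0.001, 2.808]
force: [0.1, -0.5, -1.0]
width: 20.0
gripper_force: 58.9
```

Call:
drive_tool --motion '[{"fingers": 0, "linear": [0, 0, 0.005], "twist": 0}, {"fingers": 0, "linear": [0, 0, 0.003], "twist": 0}, {"fingers": 0, "linear": [0, 0, 0.001], "twist": 0}, {"fingers": 0, "linear": [0, 0, 0], "twist": 0}]'

```text
clock: 5.02
eef_pos: [497.3, 279.6, 28.6]
tool_rot: [3.14, 0.002, 2.81]
force: [0.2, -0.2, -0.9]
width: 20.0
gripper_force: 58.9
```

Call:
drive_tool --motion '[{"fingers": 0, "linear": [0, 0, 0.003], "twist": 0}, {"fingers": 0, "linear": [0, 0, 0.001], "twist": 0}, {"fingers": 0, "linear": [0, 0, 0], "twist": 0}]'

```text
clock: 5.27
eef_pos: [496.7, 279.8, 23.9]
tool_rot: [3.141, 0.001, 2.811]
force: [0.6, -0.5, 0.6]
width: 20.1
gripper_force: 59.3
```

Call:
drive_tool --motion '[{"fingers": 0.5, "linear": [0, 0, 0], "twist": 0}, {"fingers": 0.5, "linear": [0, 0, 0], "twist": 0}, {"fingers": 0.5, "linear": [0, 0, 0], "twist": 0}, {"fingers": 0.5, "linear": [0, 0, 0], "twist": 0}, {"fingers": 0.5, "linear": [0, 0, 0], "twist": 0}]'

```text
clock: 5.68
eef_pos: [496.1, 279.5, 23.3]
tool_rot: [-3.142, -0.0, 2.811]
force: [-0.1, 0.6, -0.6]
width: 42.8
gripper_force: 0.0
```

Call:
drive_tool --motion '[{"fingers": 0.5, "linear": [0, 0, -0.015], "twist": 0}, {"fingers": 0.5, "linear": [0, 0, -0.03], "twist": 0}, {"fingers": 0.5, "linear": [0, 0, -0.04], "twist": 0}, {"fingers": 0.5, "linear": [0, 0, -0.04], "twist": 0}, {"fingers": 0.5, "linear": [0, 0, -0.04], "twist": 0}]'

```text
clock: 6.1
eef_pos: [495.7, 279.1, 189.9]
tool_rot: [-3.141, -0.001, 2.811]
force: [0.4, 0.8, 0.4]
width: 42.5
gripper_force: 0.0
```

Call:
drive_tool --motion '[{"fingers": 0.5, "linear": [-0.0125, -0.0345, 0], "twist": 0}, {"fingers": 0.5, "linear": [-0.0125, -0.0345, 0], "twist": 0}, {"fingers": 0.5, "linear": [-0.0125, -0.0345, 0], "twist": 0}, {"fingers": 0.5, "linear": [-0.0125, -0.0345, 0], "twist": 0}, {"fingers": 0.5, "linear": [-0.0125, -0.0345, 0], "twist": 0}]'

```text
clock: 6.52
eef_pos: [498.9, 94.5, 188.5]
tool_rot: [3.141, 0.0, 2.811]
force: [0.1, -1.8, 0.3]
width: 43.0
gripper_force: 0.0
```

Call:
drive_tool --motion '[{"fingers": 0.5, "linear": [-0.0125, -0.0345, 0], "twist": 0}, {"fingers": 0.5, "linear": [-0.0125, -0.0345, 0], "twist": 0}, {"fingers": 0.5, "linear": [-0.0125, -0.0345, 0], "twist": 0}, {"fingers": 0.5, "linear": [-0.0125, -0.0345, 0], "twist": 0}, {"fingers": 0.5, "linear": [-0.0125, -0.0345, 0], "twist": 0}]'

```text
clock: 6.93
eef_pos: [501.9, -89.1, 188.4]
tool_rot: [3.142, -0.0, 2.811]
force: [0.0, -0.3, -0.1]
width: 43.0
gripper_force: 0.0
```

Call:
drive_tool --motion '[{"fingers": 0.5, "linear": [-0.0125, -0.0345, 0], "twist": 0}, {"fingers": 0.5, "linear": [-0.0125, -0.0345, 0], "twist": 0}, {"fingers": 0.5, "linear": [-0.0125, -0.0345, 0], "twist": 0}, {"fingers": 0.5, "linear": [-0.0125, -0.0345, 0], "twist": 0}, {"fingers": 0.5, "linear": [-0.0125, -0.0345, 0], "twist": 0}]'

```text
clock: 7.35
eef_pos: [505.0, -272.6, 188.3]
tool_rot: [3.141, -0.0, 2.811]
force: [0.8, -0.7, -0.5]
width: 42.5
gripper_force: 0.0
```

Call:
drive_tool --motion '[{"fingers": 0.5, "linear": [0, 0, 0], "twist": 0.12}, {"fingers": 0.5, "linear": [0, 0, 0], "twist": 0.12}, {"fingers": 0.5, "linear": [0, 0, 0], "twist": 0.12}, {"fingers": 0.5, "linear": [0, 0, 0], "twist": 0.12}, {"fingers": 0.5, "linear": [0, 0, 0], "twist": 0.12}]'

```text
clock: 7.77
eef_pos: [505.2, -270.9, 188.2]
tool_rot: [-3.142, -0.0, 2.204]
force: [0.2, 0.3, 0.2]
width: 42.9
gripper_force: 0.0
```

Call:
drive_tool --motion '[{"fingers": 0.5, "linear": [0, 0, 0], "twist": 0.12}, {"fingers": 0.5, "linear": [0, 0, 0], "twist": 0.12}, {"fingers": 0.5, "linear": [0, 0, 0], "twist": 0.12}, {"fingers": 0.5, "linear": [0, 0, 0], "twist": 0.12}, {"fingers": 0.5, "linear": [0, 0, 0], "twist": 0.12}]'

```text
clock: 8.18
eef_pos: [505.3, -270.7, 188.3]
tool_rot: [-3.141, -0.0, 1.605]
force: [0.3, 0.2, -0.3]
width: 42.9
gripper_force: 0.0
```

Call:
drive_tool --motion '[{"fingers": 0.5, "linear": [0, 0, 0], "twist": 0.11}, {"fingers": 0.5, "linear": [0, 0, 0], "twist": 0.11}, {"fingers": 0.5, "linear": [0, 0, 0], "twist": 0}]'

```text
clock: 8.43
eef_pos: [505.3, -270.5, 188.0]
tool_rot: [-3.141, 0.0, 1.388]
force: [-0.2, 0.1, -0.9]
width: 42.5
gripper_force: 0.0
```

Run:
```python
from h import *
s=monitor.read_state();print(s['qpos'].round(2),s['eef_pos'].round(1),s['tool_rot'].round(3))
T=cams.get_image("top");S=cams.get_image("scene")
def sc(d,x0,y0,x1,y1,f): return cv2.resize(d["color"][y0:y1,x0:x1],None,fx=f,fy=f,interpolation=cv2.INTER_CUBIC)
o=np.zeros((600,800,3),np.uint8)
a=sc(T,255,145,355,245,4);o[:400,:400]=a
b=sc(S,190,100,290,200,4);o[:400,400:]=b
c=sc(T,140,170,220,220,4)[:200];o[400:600,:320]=c
cv2.imwrite("pics/c3.png",o)
# red in tray, well marks, yellow, ring
for q in blobs(mask(T,"red"),(150,180,215,260),30): print("plug",onplane(T,[q[0]],18).round())
h=cv2.cvtColor(T["color"],cv2.COLOR_BGR2HSV)
Y=cv2.inRange(h,(20,90,60),(38,255,255))
for q in blobs(Y,(280,170,330,230),2): print("yellow",q[0],q[1],onplane(T,[q[0]],75).round(1))
R=blobs(mask(T,"red"),(280,160,330,235),3); M=onplane(T,[q[0] for q in R],83); print(M.round(1),M.mean(0).round(1),np.arctan2(*(M[0]-M[1])[1::-1]))
```

```text
[ 0.13  0.62  0.5   1.79 -0.38  0.83  0.63] [ 505.3 -270.5  188. ] [-3.141  0.     1.388]
plug [[497. 278.  18.]]
yellow [308.6 189.4] [305, 187, 7, 6, 28] [[557.6  -6.1  75. ]]
yellow [302.  207.8] [299, 205, 7, 6, 29] [[518.4   8.9  75. ]]
[[587.3 -16.8  83. ]
 [489.2  20.5  83. ]] [538.2   1.9  83. ] -0.3636070615046579
```

View pics/c3.png

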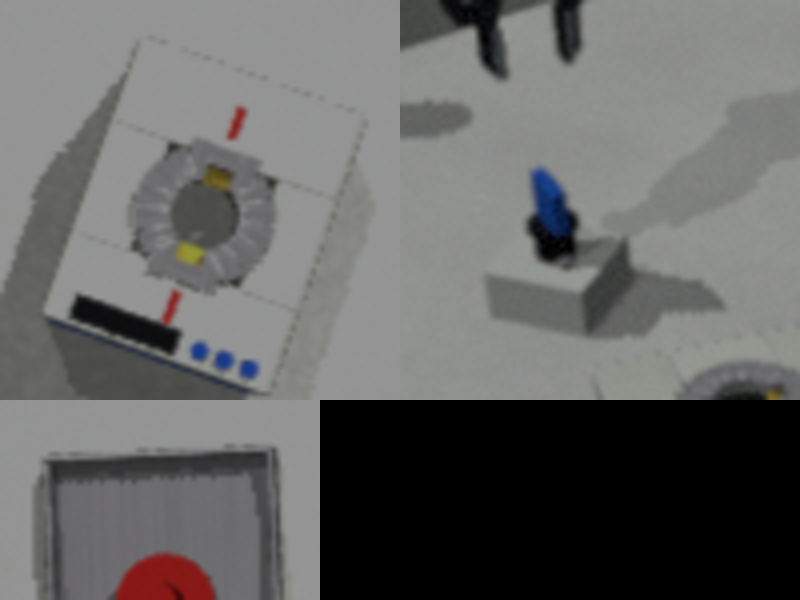

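The well is clear at crop (205,213), centre about (538,1.7) with slot yaw −0.364. The plug stands in the tray and the carrier is upright in the rack under the open fingers.

Call:
drive_tool --motion '[{"fingers": 0.5, "linear": [0, 0, 0.025], "twist": 0}, {"fingers": 0.5, "linear": [0, 0, 0.025], "twist": 0}, {"fingers": 0.5, "linear": [0, 0, 0.025], "twist": 0}, {"fingers": 0.5, "linear": [0, 0, 0.02], "twist": 0}, {"fingers": 0.5, "linear": [0, 0, 0.012], "twist": 0}]'

```text
clock: 8.95
eef_pos: [504.4, -270.0, 79.2]
tool_rot: [-3.139, -0.002, 1.393]
force: [-0.2, 0.3, 0.1]
width: 42.8
gripper_force: 0.0
```

Call:
drive_tool --motion '[{"fingers": 0.5, "linear": [0, 0, 0.004], "twist": 0}, {"fingers": 0.3, "linear": [0, 0, 0], "twist": 0}, {"fingers": 0.2, "linear": [0, 0, 0], "twist": 0}, {"fingers": 0, "linear": [0, 0, 0], "twist": 0}, {"fingers": 0, "linear": [0, 0, 0], "twist": 0}]'

```text
clock: 9.37
eef_pos: [506.2, -271.4, 78.5]
tool_rot: [3.139, 0.001, 1.391]
force: [-0.4, -0.4, 1.2]
width: 10.7
gripper_force: 59.9
```

Call:
drive_tool --motion '[{"fingers": 0, "linear": [0, 0, 0], "twist": 0}, {"fingers": 0, "linear": [0, 0, 0], "twist": 0}, {"fingers": 0, "linear": [0, 0, 0], "twist": 0}]'

```text
clock: 9.62
eef_pos: [506.2, -271.4, 78.5]
tool_rot: [3.139, 0.001, 1.391]
force: [-1.4, 0.3, 6.6]
width: 10.7
gripper_force: 60.6
```

Call:
drive_tool --motion '[{"fingers": 0.4, "linear": [0, 0, 0], "twist": 0}, {"fingers": 0.4, "linear": [0, 0, 0], "twist": 0}, {"fingers": 0.4, "linear": [0, 0, 0.003], "twist": 0}, {"fingers": 0.4, "linear": [0, 0, 0.002], "twist": 0}, {"fingers": 0.4, "linear": [0, 0, 0], "twist": 0}]'

```text
clock: 10.03
eef_pos: [504.9, -270.4, 71.6]
tool_rot: [-3.14, -0.0, 1.391]
force: [-0.8, -0.7, -0.3]
width: 34.2
gripper_force: 0.0
```

Call:
drive_tool --motion '[{"fingers": 0.2, "linear": [0, 0, 0], "twist": 0}, {"fingers": 0, "linear": [0, 0, 0], "twist": 0}, {"fingers": 0, "linear": [0, 0, 0], "twist": 0}, {"fingers": 0, "linear": [0, 0, 0], "twist": 0}, {"fingers": 0, "linear": [0, 0, 0], "twist": 0}]'

```text
clock: 10.45
eef_pos: [505.3, -270.8, 72.2]
tool_rot: [-3.141, 0.0, 1.391]
force: [-1.1, 0.2, -1.2]
width: 11.2
gripper_force: 58.3
```

Call:
drive_tool --motion '[{"fingers": 0, "linear": [0, 0, 0], "twist": 0}]'

```text
clock: 10.53
eef_pos: [505.3, -270.8, 72.2]
tool_rot: [-3.141, -0.0, 1.391]
force: [0.5, -0.3, -1.6]
width: 11.0
gripper_force: 58.3
```

Call:
drive_tool --motion '[{"fingers": 0, "linear": [0, 0, -0.01], "twist": 0}, {"fingers": 0, "linear": [0, 0, -0.02], "twist": 0}, {"fingers": 0, "linear": [0, 0, -0.03], "twist": 0}, {"fingers": 0, "linear": [0, 0, -0.03], "twist": 0}, {"fingers": 0, "linear": [0, 0, -0.03], "twist": 0}]'

```text
clock: 10.95
eef_pos: [505.0, -270.7, 194.1]
tool_rot: [-3.141, -0.0, 1.39]
force: [0.5, 1.1, -0.8]
width: 10.8
gripper_force: 58.5
```

Call:
drive_tool --motion '[{"fingers": 0, "linear": [0.0275, -0.0016, 0], "twist": 0}, {"fingers": 0, "linear": [0.0275, -0.0016, 0], "twist": 0}, {"fingers": 0, "linear": [0.0275, -0.0016, 0], "twist": 0}, {"fingers": 0, "linear": [0.0275, -0.0016, 0], "twist": 0}, {"fingers": 0, "linear": [0.0275, -0.0016, 0], "twist": 0}]'

```text
clock: 11.37
eef_pos: [522.1, -132.8, 193.2]
tool_rot: [3.141, -0.0, 1.39]
force: [0.2, 0.2, -1.0]
width: 11.1
gripper_force: 58.7
```

Call:
drive_tool --motion '[{"fingers": 0, "linear": [0.0275, -0.0016, 0], "twist": 0}, {"fingers": 0, "linear": [0.0275, -0.0016, 0], "twist": 0}, {"fingers": 0, "linear": [0.0275, -0.0016, 0], "twist": 0}, {"fingers": 0, "linear": [0.0275, -0.0016, 0], "twist": 0}, {"fingers": 0, "linear": [0.0265, -0.002, 0], "twist": 0}]'

```text
clock: 11.78
eef_pos: [538.4, 3.3, 193.1]
tool_rot: [3.141, -0.001, 1.391]
force: [0.8, -0.3, -0.8]
width: 11.1
gripper_force: 58.7
```

Call:
drive_tool --motion '[{"fingers": 0, "linear": [0, 0, 0], "twist": -0.12}, {"fingers": 0, "linear": [0, 0, 0], "twist": -0.12}, {"fingers": 0, "linear": [0, 0, 0], "twist": -0.12}, {"fingers": 0, "linear": [0, 0, 0], "twist": -0.12}, {"fingers": 0, "linear": [0, 0, 0], "twist": -0.12}]'

```text
clock: 12.2
eef_pos: [538.3, 1.7, 193.0]
tool_rot: [3.141, 0.0, 1.997]
force: [0.5, -1.1, -1.0]
width: 11.2
gripper_force: 58.6
```

Call:
drive_tool --motion '[{"fingers": 0, "linear": [0, 0, 0], "twist": -0.12}, {"fingers": 0, "linear": [0, 0, 0], "twist": -0.12}, {"fingers": 0, "linear": [0, 0, 0], "twist": -0.12}, {"fingers": 0, "linear": [0, 0, 0], "twist": -0.12}, {"fingers": 0, "linear": [0, 0, 0], "twist": -0.12}]'

```text
clock: 12.62
eef_pos: [538.2, 1.4, 193.0]
tool_rot: [-3.142, 0.001, 2.596]
force: [-0.7, -0.9, -1.3]
width: 10.8
gripper_force: 58.6
```

Call:
drive_tool --motion '[{"fingers": 0, "linear": [0, 0, 0], "twist": -0.1}, {"fingers": 0, "linear": [0, 0, 0], "twist": -0.087}, {"fingers": 0, "linear": [0, 0, 0], "twist": 0}]'

```text
clock: 12.87
eef_pos: [538.3, 1.3, 193.0]
tool_rot: [3.141, 0.001, 2.779]
force: [-0.0, -0.0, -1.5]
width: 11.0
gripper_force: 58.6
```

Run:
```python
from h import *
s=monitor.read_state();print(s['qpos'].round(2),s['eef_pos'].round(1),s['tool_rot'].round(3),s['width'],s['gripper_force'],s['force'])
T=cams.get_image("top");S=cams.get_image("scene")
def sc(d,x0,y0,x1,y1,f): return cv2.resize(d["color"][y0:y1,x0:x1],None,fx=f,fy=f,interpolation=cv2.INTER_CUBIC)
cv2.imwrite("pics/c4.png",np.hstack([sc(T,250,130,350,250,4),sc(S,230,115,330,235,4)]))
```

```text
[-0.14  0.52  0.13  1.88 -0.09  0.75  1.25] [538.3   1.3 193. ] [3.141e+00 1.000e-03 2.779e+00] 11.007850090040224 58.603264689445496 [-0.00732202 -0.0281499  -1.50643031]
```

View pics/c4.png

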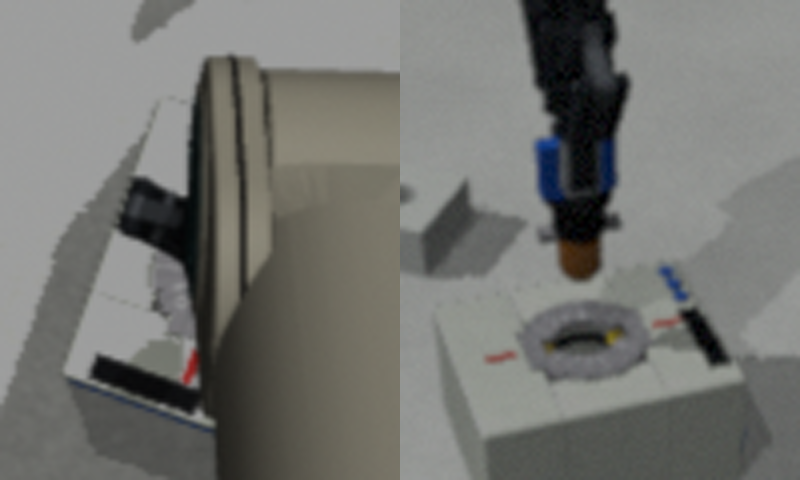

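The carrier hangs level in the fingers. Its lugs, at crop (545,235) and (612,222), are parallel to the red marks. I'll check the axis offset against the projected positions.

Run:
```python
from h import *
S=cams.get_image("scene")
pr=lambda P:cv2.projectPoints(np.array(P,float).reshape(-1,1,3),cv2.Rodrigues(S["R"])[0],S["t"],S["K"],np.array([S["k1"],0,0,0,0.]))[0][:,0].round(2)
h=cv2.cvtColor(S["color"],cv2.COLOR_BGR2HSV)
A=cv2.inRange(h,(8,120,40),(20,255,255)); q=max(blobs(A,(255,165,295,195)),key=lambda q:q[1][4])
for y in range(172,187): 
    c=np.where(q[2][y])[0]
    if len(c): print(y,c.min(),c.max(),c.mean())
q=[b for b in blobs(mask(S,"blue"),(255,140,295,175))]; print("blue",[b[:2] for b in q])
u=np.array([np.cos(2.779),np.sin(2.779),0]);c=np.array([538.3,1.3,0.])
print("axis at foot+5,25", pr([c+[0,0,136],c+[0,0,156]]))
print("lugs",pr([c+24*u+[0,0,164],c-24*u+[0,0,164]]),"bar ends mid",pr([c+22*u+[0,0,206],c-22*u+[0,0,206]]))
R=[b for b in blobs(mask(S,"red"),(240,190,325,215),2)];print("marks seen",[(b[0],b[1][4]) for b in R],"marks pred",pr([[587.6,-17,83],[489,20.5,83]]),"1mm along u:",pr([c+[0,0,136]+u])-pr([c+[0,0,136]]))
```

```text
175 271 271 271.0
176 270 278 274.0
177 270 278 274.0
178 270 278 274.0
179 271 278 274.5
180 271 278 274.5
181 271 278 274.5
182 271 277 274.0
183 273 276 274.5
blue [(array([266.9, 156.7]), [264, 149, 7, 16, 70]), (array([281.3, 155.7]), [280, 151, 3, 11, 25])]
axis at foot+5,25 [[274.15 181.8 ]
 [273.87 174.66]]
lugs [[283.8  169.83]
 [263.59 173.7 ]] bar ends mid [[282.64 154.19]
 [263.54 157.67]]
marks seen [] marks pred [[253.73 204.32]
 [295.68 195.55]] 1mm along u: [[ 0.41 -0.08]]
```

Run:
```python
from h import *
S=cams.get_image("scene"); T=cv2.imread("pics/top0.png"); S0=cv2.imread("pics/scene0.png")
def cen(im,b,k=25):
    f=im.astype(float); w=f[:,:,2]-(f[:,:,0]+f[:,:,1])/2; x0,y0,x1,y1=b; w=w[y0:y1,x0:x1]; w=np.where(w>k,w,0)
    yy,xx=np.mgrid[y0:y1,x0:x1]; return (w*xx).sum()/w.sum(),(w*yy).sum()/w.sum(),w.sum()
D=cams.get_image("top")
a=cen(S["color"],(248,198,262,210));b=cen(S["color"],(288,190,302,200));print("scene",a,b)
c=cen(T,(306,165,320,184));d=cen(T,(290,214,304,230));print("top",c,d)
print("onplane scene",onplane(S,[a[:2],b[:2]],83).round(1),onplane(S,[a[:2],b[:2]],83).mean(0)); M=onplane(D,[c[:2],d[:2]],83);print("top",M.round(1),M.mean(0))
print(tri(D,c[:2],S,a[:2]),tri(D,d[:2],S,b[:2]))
# carrier vial axis via scene, weighted
h=cv2.cvtColor(S["color"],cv2.COLOR_BGR2HSV); A=cv2.inRange(h,(8,120,40),(20,255,255)); q=max(blobs(A,(255,165,295,195)),key=lambda q:q[1][4])
P=onplane(S,[(274.3,181.0)],137);print("vial on plane",P)
```

```text
scene (np.float64(254.95957651588066), np.float64(203.86814244465833), np.float64(519.5)) (np.float64(296.16772823779195), np.float64(195.22292993630575), np.float64(471.0))
top (np.float64(313.8084973445798), np.float64(175.30771633864418), np.float64(1600.5)) (np.float64(297.3829520526481), np.float64(221.32779692886243), np.float64(1595.5))
onplane scene [[584.4 -16.5  83. ]
 [487.2  20.2  83. ]] [535.79495719   1.85493827  83.        ]
top [[587.1 -17.3  83. ]
 [489.5  19.9  83. ]] [538.30136716   1.32991036  83.        ]
(array([585.97361647, -16.35898008,  84.06982756]), np.float64(2.5764859981057)) (array([488.79983185,  20.62655321,  84.061607  ]), np.float64(1.9060517204681462))
vial on plane [[5.36914353e+02 1.11987458e-01 1.37000000e+02]]
```

Call:
drive_tool --motion '[{"fingers": 0, "linear": [0.001, 0, 0.02], "twist": 0}, {"fingers": 0, "linear": [0, 0, 0.02], "twist": 0}, {"fingers": 0, "linear": [0, 0, 0.015], "twist": 0}, {"fingers": 0, "linear": [0, 0, 0.01], "twist": 0}, {"fingers": 0, "linear": [0, 0, 0], "twist": 0}]'

```text
clock: 13.53
eef_pos: [536.0, 2.1, 125.4]
tool_rot: [-3.14, -0.004, 2.777]
force: [-0.3, 0.0, -1.1]
width: 11.2
gripper_force: 58.6
```

Call:
drive_tool --motion '[{"fingers": 0, "linear": [0, 0, 0.003], "twist": 0}, {"fingers": 0, "linear": [0, 0, 0.003], "twist": 0}, {"fingers": 0, "linear": [0, 0, 0.003], "twist": 0}, {"fingers": 0, "linear": [0, 0, 0], "twist": 0}]'

```text
clock: 13.87
eef_pos: [537.5, 2.0, 118.4]
tool_rot: [3.141, 0.0, 2.778]
force: [0.3, -0.3, -1.3]
width: 11.2
gripper_force: 58.6
```

Call:
drive_tool --motion '[{"fingers": 0, "linear": [0, 0, 0.002], "twist": 0}, {"fingers": 0, "linear": [0, 0, 0.002], "twist": 0}, {"fingers": 0, "linear": [0, 0, 0.001], "twist": 0}, {"fingers": 0, "linear": [0, 0, 0], "twist": 0}]'

```text
clock: 14.2
eef_pos: [537.2, 2.1, 113.1]
tool_rot: [-3.142, -0.0, 2.778]
force: [0.1, -0.2, -1.2]
width: 11.3
gripper_force: 58.6
```

Run:
```python
from h import *
s=monitor.read_state();print(s['eef_pos'].round(1),s['tool_rot'].round(3),s['force'].round(1),s['torque'].round(2))
```

```text
[537.2   2.1 113.1] [-3.142 -0.     2.778] [ 0.1 -0.2 -1.2] [ 0.04 -0.02 -0.04]
```

Call:
drive_tool --motion '[{"fingers": 0, "linear": [0, 0, 0.002], "twist": 0}, {"fingers": 0, "linear": [0, 0, 0.002], "twist": 0}, {"fingers": 0, "linear": [0, 0, 0.002], "twist": 0}, {"fingers": 0, "linear": [0, 0, 0.002], "twist": 0}, {"fingers": 0, "linear": [0, 0, 0], "twist": 0}]'

```text
clock: 14.62
eef_pos: [537.4, 2.0, 105.2]
tool_rot: [-3.142, -0.0, 2.778]
force: [-0.4, -0.1, 3.3]
width: 10.6
gripper_force: 59.3
```

Call:
drive_tool --motion '[{"fingers": 0, "linear": [0, 0, 0.002], "twist": 0}, {"fingers": 0, "linear": [0, 0, 0.002], "twist": 0}, {"fingers": 0, "linear": [0, 0, 0], "twist": 0}]'

```text
clock: 14.87
eef_pos: [537.4, 2.1, 101.4]
tool_rot: [3.141, 0.0, 2.778]
force: [-1.3, -0.0, 6.8]
width: 11.5
gripper_force: 59.7
```

Call:
drive_tool --motion '[{"fingers": 0, "linear": [0, 0, 0.0015], "twist": 0}, {"fingers": 0, "linear": [0, 0, 0], "twist": 0}, {"fingers": 0, "linear": [0, 0, 0], "twist": 0.06}, {"fingers": 0, "linear": [0, 0, 0], "twist": 0.06}, {"fingers": 0, "linear": [0, 0, 0], "twist": 0.06}]'

```text
clock: 15.28
eef_pos: [537.4, 2.1, 100.3]
tool_rot: [3.141, -0.0, 2.595]
force: [-1.8, 0.1, 7.1]
width: 11.2
gripper_force: 59.9
```

Call:
drive_tool --motion '[{"fingers": 0, "linear": [0, 0, 0], "twist": 0.08}, {"fingers": 0, "linear": [0, 0, 0], "twist": 0.08}, {"fingers": 0, "linear": [0, 0, 0], "twist": 0.08}, {"fingers": 0, "linear": [0, 0, 0], "twist": 0.08}, {"fingers": 0, "linear": [0, 0, 0], "twist": 0.08}]'

```text
clock: 15.7
eef_pos: [537.7, 2.2, 100.4]
tool_rot: [3.141, 0.0, 2.194]
force: [-1.9, 0.5, 7.2]
width: 11.4
gripper_force: 59.9
```

Run:
```python
from h import *
s=monitor.read_state();print(s['eef_pos'].round(1),s['tool_rot'].round(3),s['force'].round(1),s['torque'].round(2),s['qpos'].round(2))
```

```text
[537.7   2.2 100.4] [3.141 0.    2.194] [-1.9  0.5  7.2] [0.01 0.36 0.07] [-0.23  0.67  0.26  1.95 -0.31  0.55  0.87]
```

Call:
drive_tool --motion '[{"fingers": 0, "linear": [0, 0, 0], "twist": 0.1}, {"fingers": 0, "linear": [0, 0, 0], "twist": 0.1}, {"fingers": 0, "linear": [0, 0, 0], "twist": 0.1}, {"fingers": 0, "linear": [0, 0, 0], "twist": 0.1}, {"fingers": 0, "linear": [0, 0, 0], "twist": 0.1}]'

```text
clock: 16.12
eef_pos: [537.6, 2.3, 100.3]
tool_rot: [3.141, -0.0, 1.694]
force: [-1.6, 0.5, 6.6]
width: 10.8
gripper_force: 59.9
```

Call:
drive_tool --motion '[{"fingers": 0, "linear": [0, 0, 0], "twist": 0.1}, {"fingers": 0, "linear": [0, 0, 0], "twist": 0.1}, {"fingers": 0, "linear": [0, 0, 0], "twist": 0.1}, {"fingers": 0, "linear": [0, 0, 0], "twist": 0.1}, {"fingers": 0, "linear": [0, 0, 0], "twist": 0.1}]'

```text
clock: 16.53
eef_pos: [537.5, 2.4, 100.3]
tool_rot: [3.141, -0.001, 1.194]
force: [-2.1, 0.2, 8.3]
width: 11.0
gripper_force: 59.9
```

Call:
drive_tool --motion '[{"fingers": 0, "linear": [0, 0, 0], "twist": 0.06}, {"fingers": 0, "linear": [0, 0, 0], "twist": 0}, {"fingers": 0, "linear": [0, 0, 0], "twist": 0}]'

```text
clock: 16.78
eef_pos: [537.5, 2.4, 100.2]
tool_rot: [3.141, -0.0, 1.139]
force: [-1.9, 0.9, 6.9]
width: 11.0
gripper_force: 59.9
```

Run:
```python
from h import *
s=monitor.read_state();print(s['eef_pos'].round(1),s['tool_rot'].round(3),s['force'].round(1),s['torque'].round(2),s['qpos'].round(2),s['gripper_force'])
T=cams.get_image("top");S=cams.get_image("scene")
def sc(d,x0,y0,x1,y1,f): return cv2.resize(d["color"][y0:y1,x0:x1],None,fx=f,fy=f,interpolation=cv2.INTER_CUBIC)
cv2.imwrite("pics/c5.png",np.hstack([sc(T,140,145,240,265,4),sc(S,235,140,325,260,4)]))
```

```text
[537.5   2.4 100.2] [ 3.141 -0.     1.139] [-1.9  0.9  6.9] [0.2  0.38 0.15] [-0.41  0.73  0.55  1.96 -0.64  0.63  0.13] 59.865217208862305
```

View pics/c5.png

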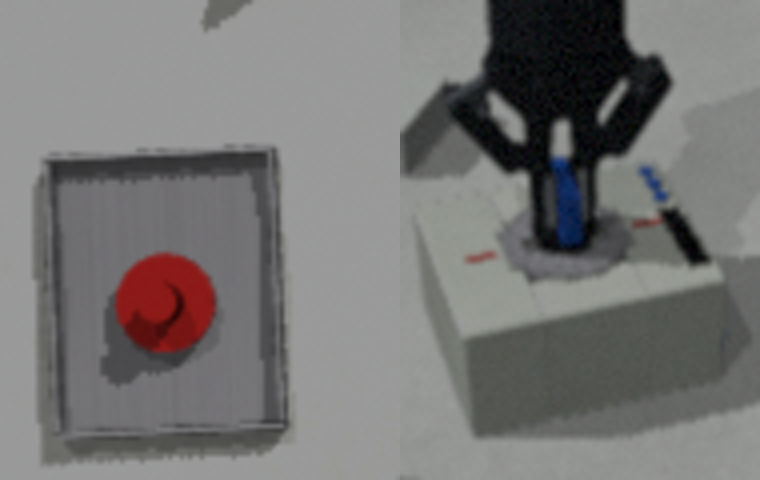

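The plug stands in the tray at crop (165,303). The carrier is seated in the well with its bar turned across the slot line at (568,205). The push of about 8 N and the 0.15–0.19 N m return torque match a depth of about 6 mm and a turn of about 1.5 rad.

```bash
python3 -c "
from cell import ctrl
print(ctrl.finish_job())"
```

```text
the job is handed in; nothing more can be done
None
```

I handed the job in at about 17 s with the plug set down in the tray and the carrier gripped in the well, held pushed down about 6 mm and turned about 1.5 rad; both values are inferred from TCP pose, force and torque, and no verdict was returned.

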